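# Screw the cap onto the spray paint pot without cross-threading

## Robot

A 6-joint arm with a two-finger parallel gripper is mounted at the origin on the work surface. World frame = base frame: x ahead of the robot, y to its left, z up, the work surface at z = 0. Lengths are in m, angles in rad, forces in N, time in s.
With the tool pointing down it reaches from about 0.35 to 0.85 m from the base axis. Payload 8.1 kg.
Tool frame: the origin (TCP) lies on the mounting face of the last link; the fingertips stand 173 mm ahead of it and the grasp point (between the pads) lies 155 mm ahead of it; z points along the fingers, y is the direction in which the jaws open and shut (so a half turn about z gives the same grasp; the last joint's range is limited). The gripper opens to 85 mm and grips with 20 to 120 N. Pads are 22 mm wide; open, the fingers measure 114 mm over their backs; the gripper's body (76 mm by 85 mm) begins 54 mm behind the grasp point. The pads swing forward as they close: fully open they stand 13 mm farther back than shut.
Start: joints at [1.084, 0.13, 1.488, -0, 1.523, -0.085], TCP at [0.235, 0.552, 0.405] pointing down, gripper open.
Joint ranges: [-2.96, 2.96], [-0.89, 2.26], [0.02, 2.5], [-1.34, 4.48], [0, 2.73], [-2.66, 2.66]. Speed limits (rad/s): [2.39, 2.39, 2.79, 3.14, 3.14, 3.14].

## Interface

Orientations are given as a unit quaternion [w, x, y, z].
In Python, from plant import env gives the robot as it stands.
- The arm moves only by the shell command python3 -m inch 'ROWS' [OPENING]. ROWS is JSON, a list of rows, each an object with "offset": the shift along the tool's x, y, z normalised to -1 to 1, where 1 is 300 mm, a list of three; "turn": the turn, a rotation vector about the tool's x, y, z normalised to -1 to 1, where 1 is 90 degrees, a list of three. A call has 1 to 5 rows; each row is the pose to reach, as a shift and turn from the pose commanded when the call began, along the tool's axes at that moment; what a row does not reach only later rows make up. A row lasts 1/10 s, in which the tool goes at most 50 mm and 8.59 degrees, less where a joint would pass 70% of its speed; a pose out of reach is approached as far as the arm can. A call with a number of a shift or a turn outside -1 to 1 is refused whole. A call with a gripper value outside its range is refused whole. OPENING is the gripper's target within -1 to 1 (shut at 1, half-way at 0, fully open at -1), set as the call begins (- or left out, the last holds). The fingers move at their own pace and stop on an object; the grip force is fixed at half the most. Time passes only in rows, so rows that repeat a pose let the fingers close. It gives the time, the measured TCP pose, the force and the opening at its end, in the units of the state.
- env.observe(): the state, without advancing time (a new reading comes with each control period).
- env.snapshot(name): name is "scene" or "top" or "wrist"; returns the picture (384x512x3 uint8, red, green, blue); there is no depth.
- env.camera_model(name): a dict with "intrinsics" (3x3 intrinsics, pixels), "k1" (the pictures are not rectified: a ray, as slopes to the right and down, at radius r is drawn at 1 + k1 r^2 times it, then the intrinsics apply), "origin" and "orientation" of the camera in the world; the wrist camera has in their place "mount" (4x4, takes a point from camera to tool coordinates, whose origin is the TCP and whose axes are the flange's). Camera axes: x right, y down, z forward; pixel columns grow to the right and rows downward; lengths in m; the calibration is good to about 2 mm. A picture is of the moment at which its call begins: read the wrist's pose just before it. camera_model takes no time and is no camera call.
- env.close_job(): hands the job in, once; it reports no verdict.
The state is a dict: "time": time; "qpos": joint angles; "dq": joint speeds; "joint_torque": joint torques, N m; "eef_pos": TCP position; "orientation": TCP orientation; "wrist_force": force on the tool from outside, world axes, zero at the start; "ft_torque": the same for the moment, N m; "width": opening from 0.0 (shut) to 1.0 (fully open).
Only numpy, scipy, OpenCV 4.12 (cv2) and the standard library are available. Lean on these libraries where they do the work, as an engineer would, in place of code of your own. Each camera call takes 0.05 s, during which the arm holds its last target. There are 200 camera calls.

## Task

Close the paint pot that is held in the clamp. The screw cap lies on its side: stand it mouth-down on the bench and let go, take it again from above and set it level on top of the pot's thread with its line clearly off the pot's entry mark, then turn it backward (anticlockwise from above) until it drops into the thread and forward (clockwise) until it stops, fully home. Do not press or wrench it hard, leave the tape roll, spray gun and tin alone, and let go at the end.

Things in the scene. Friction and masses are not known exactly. Their poses are not given: they have to be found in the camera images.
- cap: octagonal aluminium screw cap, 56 mm across flats (61 over corners), 46 mm long, about 0.16 kg, open at one end. Origin: centre of its open mouth; z runs from the mouth to the closed end: up when it stands mouth-down or is on the pot, level at the start, when it lies on a flat. Flats face along its x axis and every 45 degrees from it. Bore 48 mm (51 at the mouth): 1.5 mm play all round the thread
- cap_line (a point): centre of the cap's closed end, 46 mm from the mouth; axes as the cap's. A dark line here runs across the end along x, over the cap's two inside lugs, which sit opposite each other on its x axis (+x and -x are alike), 24 to 28 mm from the mouth
- pot: fixed round aluminium paint pot, 88 mm across, in a steel clamp on a base plate 150 mm square, 12 mm thick; the clamp reaches 76 mm out on the +y and -y sides, 62 mm up. Origin: centre of the plate's underside on the bench; z up. Shoulder at 91 mm, above it the neck (45 mm over the thread), its flat rim at 135 mm. The coarse two-start thread has its entries at +x and -x
- pot_entry (a point): dark raised mark on the pot's shoulder, 35 mm out on its +x side, 94 mm up: shows one thread entry (axes as the pot's). With the cap's line within about 9 degrees of the pot's x axis, either way, the cap drops in until its mouth is 99.5 mm above the bench; a post stops it from turning further back (anticlockwise). It drops by its own weight once the fingers hold it loosely
- pot_rim (a point): centre of the pot's rim, 135 mm up. Angles: cap's line clockwise from the pot's x axis, repeating every 180 degrees. Not dropped in, from 9 to 130 the cap rests on the thread's top: mouth at 111 mm near 9, sloping to 105 at 130, where a post bars forward turning; from 130 to 171 it sits on the posts, mouth at 111. Dropped in and turned forward, it sinks by its own weight: see pot_home
- pot_home (a point): on the pot's axis 94.5 mm above the bench: where the centre of the cap's mouth is when the cap is fully home. Turned forward (clockwise) from the entry, the cap reaches this height at about 110 degrees and stops against a post at about 130 (angles as for pot_rim); it then no longer lifts off. The thread turns freely, without a spring or tightening
- tape: bystander: paper tape roll, 90 mm in diameter, 24 mm high, lying flat; origin centre of the underside
- gun: bystander: steel spray gun lying on its side, about 160 by 170 mm, 34 mm high; origin near the middle of its barrel, underside
- tin: bystander: steel tin, 66 mm in diameter, 85 mm high; origin centre of the underside
Things that resemble listed ones, but are neither listed nor needed, are in the scene too. There is more than one size of the cap; the job needs the smaller.

How it is judged:
On the way, in this order (a step that is already met when the one before it is completed fails the run):
1. the cap stands mouth-down on the bench, let go (height (world z) of cap below 0.006 m and angle between cap's own z axis and vertical below 0.08 rad and contact force between the fingers and cap below 0.2 N), for 0.2 s.
2. the cap rests level on top of the pot's thread, its line more than 14 degrees off the entry (z of cap in the frame of pot between 0.1025 and 0.113 m and horizontal distance between cap and pot below 0.005 m and angle between cap's own z axis and vertical below 0.15 rad and contact force between cap and pot above 0.3 N and angle between the x axis of cap and the x axis of pot, either way round above 0.245 rad), for 0.2 s.
3. turned back to the entry, the cap has dropped into the thread (z of cap in the frame of pot between 0.097 and 0.1015 m and horizontal distance between cap and pot below 0.005 m and angle between cap's own z axis and vertical below 0.15 rad and angle between the x axis of cap and the x axis of pot, either way round below 0.24 rad), for 0.1 s.
At the end, for the whole second after the job is handed in: the cap is screwed home on the pot: mouth less than 96.2 mm above the pot's underside, centred within 4 mm, level within 0.08 rad, turned to within about 13 degrees of its forward stop (line between 0.6 and 1.1 rad from the pot's x axis), at rest and let go (z of cap in the frame of pot below 0.0962 m and horizontal distance between cap and pot below 0.004 m and angle between cap's own z axis and vertical below 0.08 rad and angle between the x axis of cap and the x axis of pot, either way round between 0.6 and 1.1 rad and linear speed of cap below 0.01 m/s); the robot touches nothing.
It fails at once if the cap was forced against the pot, pressed or wrenched (over 120 N) (contact force between cap and pot above 120 N).
It fails at once if the tape roll was moved (distance of tape from where it was at the start of the episode above 0.03 m).
It fails at once if the spray gun was moved (distance of gun from where it was at the start of the episode above 0.03 m).
It fails at once if the tin was moved (distance of tin from where it was at the start of the episode above 0.03 m).
It also fails if it takes over 72 s, if anything falls off the work surface, if the arm or the gripper's body presses on something with over 40 N, if the wrist force passes 120 N, or if a joint passes its speed limit or range.

## Working session

There is one attempt and no reset: what is moved stays moved. The work goes in short steps, Python scripts to look and compute and a shell command to move; the robot and the scene stay as the last step left them, time stands still between calls to the robot, and variables do not carry over. Pictures are saved under pics/ and viewed, about 8 in all and at most 12, crops included, and the job is handed in when it is done.

```bash
ls; mkdir -p pics; cat > h.py <<'E'
import numpy as np, cv2
from scipy.spatial.transform import Rotation as R
from plant import env
def q2R(q): return R.from_quat([q[1],q[2],q[3],q[0]]).as_matrix()
def cam(name, st=None):
    m=env.camera_model(name)
    if "mount" in m:
        st=st or env.observe(); M=np.array(m["mount"]); Rt=q2R(st["orientation"])
        return np.array(m["intrinsics"]),m["k1"],Rt@M[:3,3]+np.array(st["eef_pos"]),Rt@M[:3,:3]
    o=np.array(m["orientation"]); Rm=o if o.shape==(3,3) else q2R(o)
    return np.array(m["intrinsics"]),m["k1"],np.array(m["origin"]),Rm
def ray(c,u,v):
    K,k,o,Rm=c; d=np.array([(u-K[0,2])/K[0,0],(v-K[1,2])/K[1,1]]); p=d.copy()
    for _ in range(20): p=d/(1+k*(p@p))
    return Rm@np.array([p[0],p[1],1.])
def atz(c,u,v,z):
    d=ray(c,u,v); return c[2]+d*(z-c[2][2])/d[2]
def proj(c,X):
    K,k,o,Rm=c; p=Rm.T@(np.array(X)-o); p=p[:2]/p[2]; p=p*(1+k*(p@p)); return K[:2,:2]@p+K[:2,2]
def snap(name,f,crop=None,s=1):
    st=env.observe(); c=cam(name,st); im=env.snapshot(name)[:,:,::-1].copy()
    cv2.imwrite("pics/raw_"+f,im)
    if crop: x0,y0,x1,y1=crop; im=im[y0:y1,x0:x1]
    cv2.imwrite("pics/"+f,cv2.resize(im,None,fx=s,fy=s,interpolation=cv2.INTER_CUBIC)); return c
E
python3 - <<'E'
from h import *
import h
c=snap("top","t1.png",None,1.5); snap("scene","s1.png",None,1.5)
for n in("top","scene","wrist"): print(n,env.camera_model(n))
print(env.observe())
E
```

```text
pics
top {'intrinsics': array([[480.70979705,   0.        , 247.00781645],
       [  0.        , 480.70979705, 188.49038518],
       [  0.        ,   0.        ,   1.        ]]), 'k1': -0.13194800137972076, 'origin': array([ 4.02016443e-01, -5.29535954e-04,  1.35052419e+00]), 'orientation': array([-0.05178755,  0.70496568, -0.70459973,  0.06229486])}
scene {'intrinsics': array([[425.0591227 ,   0.        , 253.82905206],
       [  0.        , 425.0591227 , 193.50559779],
       [  0.        ,   0.        ,   1.        ]]), 'k1': -0.09215766829272762, 'origin': array([ 0.89466167, -0.52512489,  0.86845339]), 'orientation': array([-0.31432311,  0.91896919,  0.22391262, -0.08099229])}
wrist {'intrinsics': array([[338.25515361,   0.        , 256.23749349],
       [  0.        , 338.25515361, 189.86608104],
       [  0.        ,   0.        ,   1.        ]]), 'k1': -0.07426721337536507, 'mount': array([[-5.81649420e-04, -9.57816051e-01, -2.87381409e-01,
         7.31529976e-02],
       [ 9.99999789e-01, -6.39868890e-04,  1.08661849e-04,
        -8.70985458e-04],
       [-2.87964487e-04, -2.87381286e-01,  9.57816221e-01,
         2.97334505e-02],
       [ 0.00000000e+00,  0.00000000e+00,  0.00000000e+00,
         1.00000000e+00]])}
{'time': 0.1, 'qpos': array([ 1.08359242e+00,  1.31104300e-01,  1.48917978e+00,  1.75299619e-05,
        1.52298734e+00, -8.54336735e-02]), 'dq': array([-1.09186507e-03, -1.45672722e-03, -3.48487455e-03,  3.06468126e-04,
       -1.01997618e-03,  4.35782448e-05]), 'joint_torque': array([ 1.78668124e-03, -5.70947278e+01, -5.01946056e+01, -8.00719704e-05,
        8.07767414e-03,  8.56120278e-05]), 'eef_pos': array([0.23452784, 0.55204301, 0.40373277]), 'orientation': array([-2.45459233e-04,  1.99537073e-01,  9.79889918e-01, -8.02739671e-04]), 'wrist_force': array([-0.48398787, -0.49070594,  0.23288112]), 'ft_torque': array([ 0.00362758, -0.03196292, -0.03833026]), 'width': 1.0002505836153919}
```

View pics/t1.png

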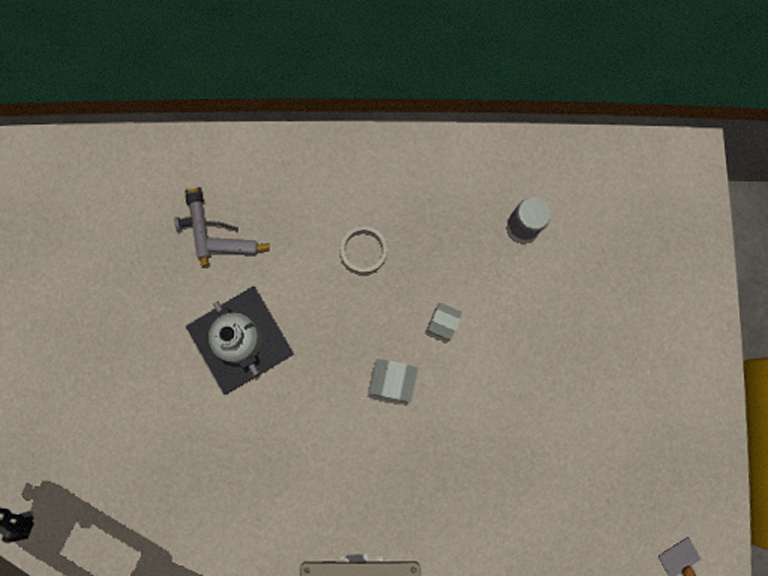

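View pics/s1.png

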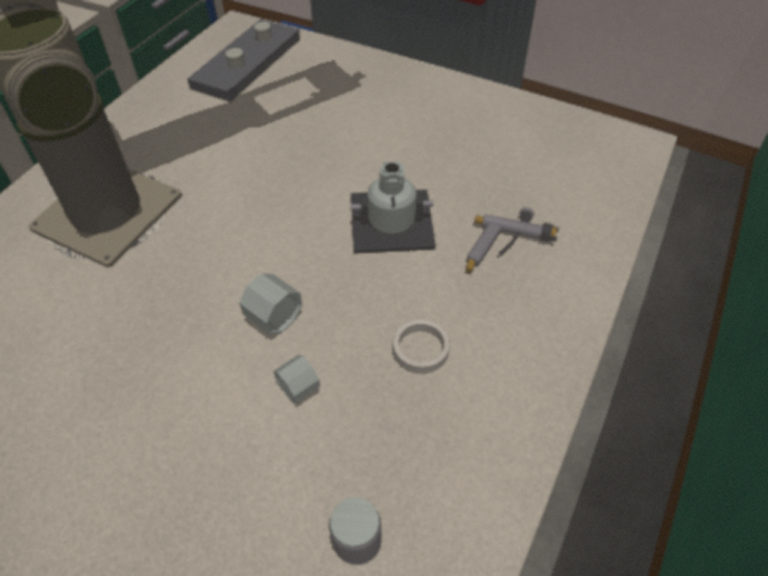

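The top view shows the small cap at about (296,215) raw px, the pot at about (158,222) with its mark toward the upper right, the larger cap at (262,254), the tape at (242,167), the tin at (353,146) and the gun at (140,155). Next I'll make an enlarged composite.

```bash
python3 - <<'E'
from h import *
t=cv2.imread("pics/raw_t1.png"); s=cv2.imread("pics/raw_s1.png")
def cr(im,cx,cy,w,h,o): return cv2.resize(im[cy-h//2:cy+h//2,cx-w//2:cx+w//2],o,interpolation=cv2.INTER_CUBIC)
a=cr(t,296,215,40,30,(400,300)); b=cr(t,160,224,80,60,(400,300)); c=cr(s,198,252,52,40,(400,300)); d=cr(s,261,138,80,60,(400,300))
cv2.imwrite("pics/m1.png",np.vstack([np.hstack([a,b]),np.hstack([c,d])]))
T=cam("top");S=cam("scene")
for n,u,v,z in [("cap",444,322,.056),("big",394,381,.07),("tape",363,250,.024),("tin",534,213,.085),("plate",240,340,.012),("gun",205,245,.03)]: print(n,atz(T,u/1.5,v/1.5,z).round(3))
E
```

```text
cap [ 0.541 -0.153  0.056]
big [ 0.435 -0.061  0.07 ]
tape [ 0.68  -0.006  0.024]
tin [ 0.738 -0.319  0.085]
plate [0.512 0.222 0.012]
gun [0.689 0.291 0.03 ]
```

View pics/m1.png

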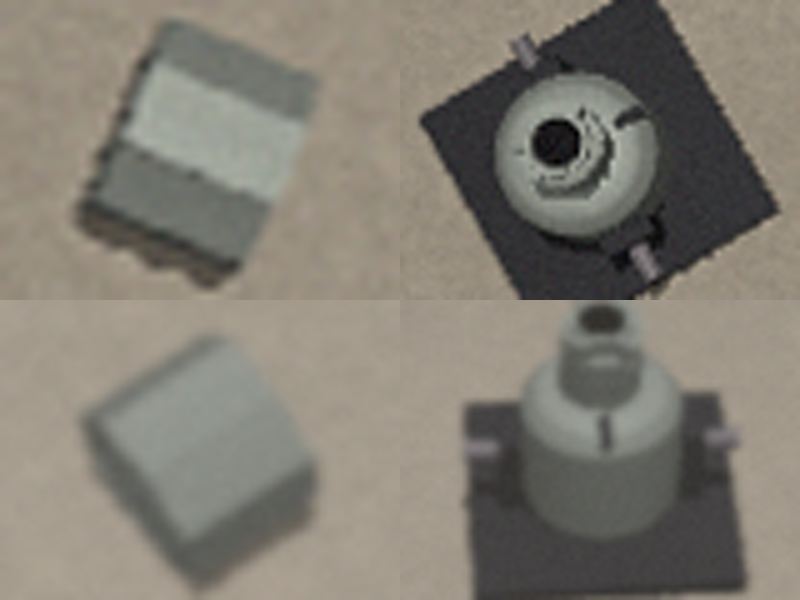

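```bash
python3 - <<'E'
from h import *
T=cam("top");S=cam("scene")
F=[(150,63),(312,122),(275,200),(122,140)]
P=np.array([atz(T,276+u/10-.5,200+v/10-.5,.056) for u,v in F]); print(P.round(4),"ctr",P.mean(0).round(4))
ax=(P[1]+P[2]-P[0]-P[3])/2; print("axis",ax.round(4),np.linalg.norm(ax),np.degrees(np.arctan2(ax[1],ax[0])), "width",np.linalg.norm((P[0]+P[1]-P[2]-P[3])/2))
for p in P: print("scene crop px",((proj(S,p)-[172,232])*400/52).round(), "below",((proj(S,p-[0,0,.05])-[172,232])*7.69).round())
Q=np.array([atz(T,u/1.5-.3,v/1.5-.3,.012) for u,v in [(187,327),(254,288),(293,353),(226,393)]])
c=Q.mean(0); print("plate",Q.round(4),c.round(4),[np.linalg.norm(Q[i]-Q[i-1]).round(4) for i in range(4)])
x=(Q[1]+Q[2]-Q[0]-Q[3]);print("pot x deg",np.degrees(np.arctan2(x[1],x[0])))
y=(Q[0]+Q[1]-Q[2]-Q[3]);print("pot y deg",np.degrees(np.arctan2(y[1],y[0])))
m=atz(T,120+230/5-.4,194+118/5-.4,.094); print("mark",m,np.linalg.norm((m-c)[:2]),np.degrees(np.arctan2(*(m-c)[1::-1])))
ms=atz(S,221+(605-400)/5-.4,108+(430-300)/5-.4,.094);print("mark scene",ms)
print("rim top",atz(T,120+155/5-.4,194+142/5-.4,.135),"rim scene",atz(S,221+200/5-.4,108+20/5-.4,.135))
E
```

```text
[[ 0.5655 -0.1382  0.056 ]
 [ 0.5493 -0.1822  0.056 ]
 [ 0.528  -0.1717  0.056 ]
 [ 0.5444 -0.1303  0.056 ]] ctr [ 0.5468 -0.1556  0.056 ]
axis [-0.0163 -0.0427  0.    ] 0.04570023445400065 -110.8514144252802 width 0.023077664018196047
scene crop px [263.  78.] below [279. 164.]
scene crop px [134. 173.] below [156. 257.]
scene crop px [ 92. 115.] below [115. 200.]
scene crop px [216.  29.] below [233. 116.]
plate [[0.5364 0.324  0.012 ]
 [0.6106 0.1995 0.012 ]
 [0.4887 0.1241 0.012 ]
 [0.4143 0.2471 0.012 ]] [0.5125 0.2237 0.012 ] [np.float64(0.1443), np.float64(0.145), np.float64(0.1433), np.float64(0.1438)]
pot x deg -59.03372968956945
pot y deg 31.981249784915963
mark [0.52996026 0.19465473 0.094     ] 0.03385841189794173 -58.98234328639759
mark scene [0.53726574 0.19015704 0.094     ]
rim top [0.51338871 0.22633816 0.135     ] rim scene [0.51718112 0.22353211 0.135     ]
```

```bash
cat >> h.py <<'E'
def Rtool(psi,beta=0,alpha=0): # psi: azimuth (deg) of jaw axis y; beta tilt about tool y, alpha about tool x
    p=np.radians(psi); x=[-np.sin(p),np.cos(p),0]; y=[np.cos(p),np.sin(p),0]
    return np.array([x,y,[0,0,-1.]]).T@R.from_euler("YX",[beta,alpha],degrees=True).as_matrix()
def plan(g,Rt,reach=.155):
    """g: wanted grasp point (reach ahead of TCP) in world"""
    st=env.observe(); Rc=q2R(st["orientation"]); p=np.array(st["eef_pos"])
    t=np.array(g)-reach*Rt[:,2]; o=Rc.T@(t-p); r=R.from_matrix(Rc.T@Rt).as_rotvec()
    print("offset",(o/.3).round(4),"turn",(r/(np.pi/2)).round(4),"rows",(np.linalg.norm(o)/.05).round(1),(np.degrees(np.linalg.norm(r))/8.59).round(1))
def stat():
    st=env.observe(); Rc=q2R(st["orientation"]); p=np.array(st["eef_pos"])
    print("t",round(st["time"],2),"tcp",p.round(4),"grasp",(p+.155*Rc[:,2]).round(4),"z",Rc[:,2].round(3),"psi",np.degrees(np.arctan2(Rc[1,1],Rc[0,1])).round(2),"F",np.round(st["wrist_force"],1),"w",round(st["width"],3),"q",np.round(st["qpos"],2))
E
python3 - <<'E'
from h import *
plan([.547,-.156,.18],Rtool(-20.85)); stat()
E
```

```text
offset [-1.8816 -1.7645  0.2318] turn [-9.000e-04  7.000e-04  9.759e-01] rows 15.5 10.2
t 0.1 tcp [0.2345 0.552  0.4037] grasp [0.2344 0.5518 0.2487] z [-0.001 -0.001 -1.   ] psi 66.98 F [-0.5 -0.5  0.2] w 1.0 q [ 1.08  0.13  1.49  0.    1.52 -0.09]
```

```bash
python3 -m inch '[{"offset":[-0.12,-0.11,0],"turn":[0,0,0.09]},{"offset":[-0.24,-0.22,0],"turn":[0,0,0.18]},{"offset":[-0.36,-0.33,0],"turn":[0,0,0.27]},{"offset":[-0.48,-0.44,0],"turn":[0,0,0.36]},{"offset":[-0.6,-0.55,0],"turn":[0,0,0.45]}]' -- 2>&1 | tail -5; python3 - <<'E'
from h import *
plan([.547,-.156,.18],Rtool(-20.85)); stat()
E
```

```text
invalid input: not JSON, or not a number
offset [-1.8816 -1.7645  0.2318] turn [-9.000e-04  7.000e-04  9.759e-01] rows 15.5 10.2
t 0.1 tcp [0.2345 0.552  0.4037] grasp [0.2344 0.5518 0.2487] z [-0.001 -0.001 -1.   ] psi 66.98 F [-0.5 -0.5  0.2] w 1.0 q [ 1.08  0.13  1.49  0.    1.52 -0.09]
```

```bash
python3 -m inch '[{"offset":[-0.12,-0.11,0],"turn":[0,0,0.09]},{"offset":[-0.24,-0.22,0],"turn":[0,0,0.18]},{"offset":[-0.36,-0.33,0],"turn":[0,0,0.27]},{"offset":[-0.48,-0.44,0],"turn":[0,0,0.36]},{"offset":[-0.6,-0.55,0],"turn":[0,0,0.45]}]' ; python3 - <<'E'
from h import *
plan([.547,-.156,.18],Rtool(-20.85)); stat()
E
```

```text
time: 0.6
eef_pos: [0.336, 0.3282, 0.4042]
orientation: [-0.0, 0.529, 0.849, -0.0]
wrist_force: [1.4, -0.0, 0.1]
width: 0.997
offset [-1.7587 -0.0805  0.2313] turn [-2.000e-04  2.000e-04  5.225e-01] rows 10.7 5.5
t 0.6 tcp [0.336  0.3282 0.4042] grasp [0.3359 0.3281 0.2492] z [-0. -0. -1.] psi 26.18 F [ 1.4 -0.   0.1] w 0.997 q [ 0.66 -0.23  1.84 -0.    1.53  0.21]
```

```bash
python3 -m inch '[{"offset":[-0.16,-0.01,0.02],"turn":[0,0,0.05]},{"offset":[-0.32,-0.02,0.04],"turn":[0,0,0.1]},{"offset":[-0.48,-0.03,0.06],"turn":[0,0,0.15]},{"offset":[-0.64,-0.04,0.08],"turn":[0,0,0.2]},{"offset":[-0.8,-0.04,0.1],"turn":[0,0,0.25]}]'|head -1 ; python3 - <<'E'
from h import *
plan([.547,-.156,.18],Rtool(-20.85))
E
```

```text
time: 1.1
offset [-0.9029  0.3241  0.1311] turn [ 0.     -0.      0.2738] rows 5.8 2.9
```

```bash
python3 -m inch '[{"offset":[-0.18,0.06,0.03],"turn":[0,0,0.06]},{"offset":[-0.36,0.13,0.06],"turn":[0,0,0.12]},{"offset":[-0.54,0.2,0.09],"turn":[0,0,0.18]},{"offset":[-0.72,0.26,0.11],"turn":[0,0,0.24]},{"offset":[-0.9,0.32,0.13],"turn":[0,0,0.27]}]'|head -1 ; python3 -m inch '[{"offset":[-0.06,0.02,0.01],"turn":[0,0,0]},{"offset":[-0.06,0.02,0.01],"turn":[0,0,0]}]'|head -1;  python3 - <<'E'
from h import *
plan([.547,-.156,.18],Rtool(-20.85));stat()
snap("wrist","w1.png",None,1.5)
E
```

```text
time: 1.6
time: 1.8
offset [-0.0353  0.0721  0.0016] turn [-0.0015  0.0005  0.0036] rows 0.5 0.0
t 1.8 tcp [ 0.5305 -0.1385  0.3355] grasp [ 0.5301 -0.1385  0.1805] z [-0.002  0.    -1.   ] psi -20.53 F [ 0.5  0.3 -0.2] w 1.001 q [-0.35  0.04  1.72 -0.    1.39  0.01]
```

View pics/w1.png

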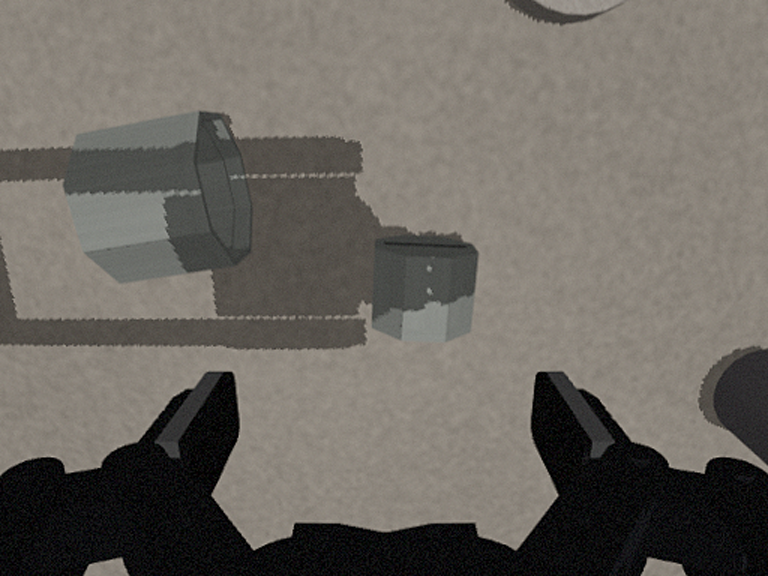

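```bash
python3 - <<'E'
from h import *
a=cv2.imread("pics/raw_w1.png")[145:235,235:330]; cv2.imwrite("pics/w1c.png",cv2.resize(a,None,fx=6,fy=6,interpolation=cv2.INTER_CUBIC))
E
```

```text
(no output)
```

View pics/w1c.png

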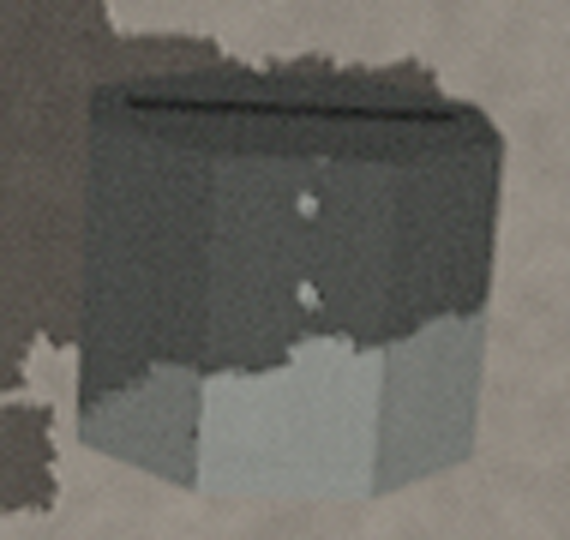

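```bash
python3 - <<'E'
from h import *
c=cam("wrist")
F=[(213,157),(390,150),(375,495),(195,490)]
P=np.array([atz(c,235+u/6-.4,145+v/6-.4,.056) for u,v in F]); print(P.round(4),"ctr",P.mean(0).round(4))
ax=(P[0]+P[1]-P[2]-P[3])/2; az=np.degrees(np.arctan2(ax[1],ax[0])); print(np.linalg.norm(ax),az,"w",np.linalg.norm((P[0]+P[3]-P[1]-P[2])/2))
g=P.mean(0); g[2]=.028; g=g+.006*ax/np.linalg.norm(ax); print(g)
plan(g+[0,0,.09],Rtool(az-90,-40),.152)
E
```

```text
[[ 0.5441 -0.1286  0.056 ]
 [ 0.5654 -0.1356  0.056 ]
 [ 0.5487 -0.1797  0.056 ]
 [ 0.5264 -0.1707  0.056 ]] ctr [ 0.5462 -0.1537  0.056 ]
0.04638834797208332 68.2165073739103 w 0.02321622672989044
[ 0.54838406 -0.14808329  0.028     ]
offset [0.3115 0.0773 0.3382] turn [ 0.0038 -0.4445  0.0146] rows 2.8 4.7
```

```bash
python3 -m inch '[{"offset":[0.06,0.02,0.06],"turn":[0,-0.09,0]},{"offset":[0.12,0.03,0.12],"turn":[0,-0.18,0]},{"offset":[0.19,0.05,0.18],"turn":[0,-0.27,0]},{"offset":[0.25,0.07,0.26],"turn":[0,-0.36,0]},{"offset":[0.311,0.077,0.338],"turn":[0.004,-0.4445,0.015]}]' -1 |head -1 ;python3 -m inch '[{"offset":[0,0,0],"turn":[0,0,0]},{"offset":[0,0,0],"turn":[0,0,0]}]'|head -1;  python3 - <<'E'
from h import *
plan([.5484,-.1485,.118],Rtool(-21.5,-40),.152);plan([.5484,-.1485,.028],Rtool(-21.5,-40),.152);stat()
E
```

```text
time: 2.35
time: 2.55
offset [-0.0073  0.0029  0.0064] turn [-0.0004 -0.0007  0.0004] rows 0.1 0.0
offset [0.1853 0.0031 0.2365] turn [-0.0004 -0.0007  0.0004] rows 1.8 0.0
t 2.55 tcp [ 0.5845 -0.0546  0.2345] grasp [ 0.5479 -0.1471  0.1157] z [-0.236 -0.597 -0.767] psi -21.49 F [0.8 0.1 0.7] w 1.0 q [ 0.01  0.41  1.57 -0.64  1.49  0.55]
```

```bash
python3 -m inch '[{"offset":[0.05,0.001,0.06],"turn":[0,0,0]},{"offset":[0.1,0.002,0.12],"turn":[0,0,0]},{"offset":[0.15,0.003,0.19],"turn":[0,0,0]},{"offset":[0.185,0.003,0.236],"turn":[0,0,0]},{"offset":[0.185,0.003,0.236],"turn":[0,0,0]}]' |tail -2;  python3 - <<'E'
from h import *
plan([.5484,-.1485,.028],Rtool(-21.5,-40),.152);stat()
snap("wrist","w2.png",None,1.2)
E
```

```text
wrist_force: [-0.2, 0.0, -0.5]
width: 1.0
offset [ 0.0084 -0.0023 -0.0033] turn [-0.0015 -0.0007 -0.0026] rows 0.1 0.0
t 3.05 tcp [ 0.5839 -0.0602  0.1453] grasp [ 0.5471 -0.1527  0.0265] z [-0.237 -0.596 -0.767] psi -21.76 F [-0.2  0.  -0.5] w 1.0 q [ 0.    0.54  1.58 -0.65  1.37  0.63]
```

View pics/w2.png

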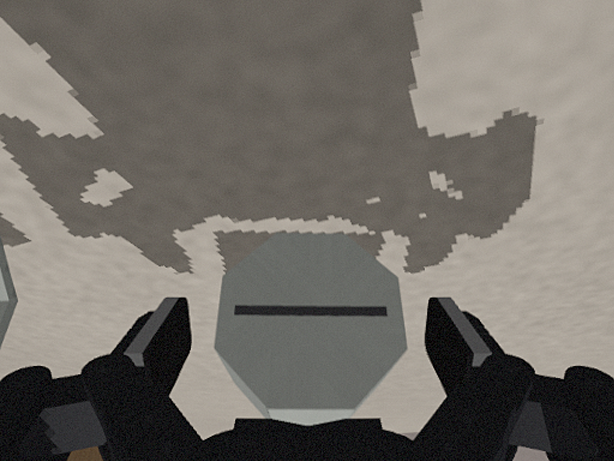

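The wrist view shows the cap's closed end at about (310,325), with the line level along the jaw axis. The cap is centred between the fingers, so I'll close.

```bash
python3 -m inch '[{"offset":[0.008,-0.002,-0.003],"turn":[0,0,0]},{"offset":[0.008,-0.002,-0.003],"turn":[0,0,0]},{"offset":[0.008,-0.002,-0.003],"turn":[0,0,0]},{"offset":[0.008,-0.002,-0.003],"turn":[0,0,0]},{"offset":[0.008,-0.002,-0.003],"turn":[0,0,0]}]' 1 |tail -2;python3 -m inch '[{"offset":[0,0,0],"turn":[0,0,0]},{"offset":[0,0,0],"turn":[0,0,0]},{"offset":[0,0,0],"turn":[0,0,0]}]' |tail -2;  python3 - <<'E'
from h import *
stat();st=env.observe();p=np.array(st["eef_pos"])+.152*q2R(st["orientation"])[:,2]
print(p); plan(p+[0,0,.05],Rtool(-21.6,-40),.152)
E
```

```text
wrist_force: [-0.6, 3.1, 6.2]
width: 0.643
wrist_force: [-1.0, 2.9, 6.7]
width: 0.648
t 3.9 tcp [ 0.5861 -0.0567  0.1468] grasp [ 0.5499 -0.1495  0.028 ] z [-0.234 -0.598 -0.766] psi -21.66 F [-1.   2.9  6.7] w 0.648 q [ 0.01  0.54  1.57 -0.65  1.38  0.64]
[ 0.55056358 -0.14770727  0.03027853]
offset [-0.1069  0.0023 -0.1277] turn [ 0.0019 -0.0003 -0.0024] rows 1.0 0.0
```

```bash
python3 -m inch '[{"offset":[-0.07,0,-0.09],"turn":[0,0,0]},{"offset":[-0.14,0.002,-0.17],"turn":[0,0,0]},{"offset":[-0.15,0.002,-0.178],"turn":[0,0,0]},{"offset":[-0.15,0.002,-0.178],"turn":[0,0,0]}]' |tail -2;  python3 - <<'E'
from h import *
stat()
for b in (-31.5,-23,-14.5,-6,2,): plan([.5500,-.1477,.1],Rtool(-21.5,b),.152)
E
```

```text
wrist_force: [-0.8, 0.5, -2.3]
width: 0.646
t 4.3 tcp [ 0.5862 -0.0572  0.2162] grasp [ 0.55   -0.1499  0.0973] z [-0.233 -0.598 -0.767] psi -21.68 F [-0.8  0.5 -2.3] w 0.646 q [ 0.01  0.44  1.57 -0.64  1.46  0.57]
offset [-0.0746 -0.0013  0.0043] turn [ 0.0015  0.0935 -0.0035] rows 0.4 1.0
offset [-0.1479 -0.0009  0.0208] turn [ 0.0018  0.1879 -0.0034] rows 0.9 2.0
offset [-0.2179 -0.0006  0.0479] turn [ 0.002   0.2823 -0.0033] rows 1.3 3.0
offset [-0.2832 -0.0003  0.0851] turn [ 0.0023  0.3768 -0.0031] rows 1.8 3.9
offset [-3.390e-01 -1.000e-04  1.285e-01] turn [ 0.0025  0.4657 -0.003 ] rows 2.2 4.9
```

```bash
python3 -m inch '[{"offset":[-0.075,0,0.004],"turn":[0,0.0935,0]},{"offset":[-0.148,0,0.021],"turn":[0,0.188,0]},{"offset":[-0.218,0,0.048],"turn":[0,0.282,0]},{"offset":[-0.283,0,0.085],"turn":[0,0.377,0]},{"offset":[-0.339,0,0.1285],"turn":[0.0025,0.4657,-0.003]}]' |tail -2;  python3 - <<'E'
from h import *
stat()
for b in (10,18,26,34,42): plan([.5500,-.1477,.1],Rtool(-21.5,b),.152)
E
```

```text
wrist_force: [-1.0, 0.2, -3.2]
width: 0.649
t 4.8 tcp [ 0.5469 -0.1532  0.2501] grasp [ 0.5488 -0.1475  0.0952] z [ 0.012  0.037 -0.999] psi -21.51 F [-1.   0.2 -3.2] w 0.649 q [-0.38  0.17  1.73  0.04  1.24 -0.01]
offset [-0.067   0.0029 -0.0014] turn [-0.0014  0.0862 -0.0003] rows 0.4 0.9
offset [-0.1363  0.003   0.013 ] turn [-0.0014  0.1751 -0.0004] rows 0.8 1.8
offset [-0.2028  0.0031  0.0369] turn [-0.0013  0.264  -0.0005] rows 1.2 2.8
offset [-0.2653  0.0031  0.0698] turn [-0.0013  0.3529 -0.0006] rows 1.6 3.7
offset [-0.3227  0.0033  0.1111] turn [-0.0013  0.4418 -0.0007] rows 2.0 4.6
```

```bash
python3 -m inch '[{"offset":[-0.067,0.003,0],"turn":[0,0.0862,0]},{"offset":[-0.136,0.003,0.013],"turn":[0,0.175,0]},{"offset":[-0.203,0.003,0.037],"turn":[0,0.264,0]},{"offset":[-0.265,0.003,0.07],"turn":[0,0.353,0]},{"offset":[-0.323,0.003,0.111],"turn":[-0.0013,0.4418,0]}]' |tail -2;  python3 - <<'E'
from h import *
stat()
for b in (46,50): plan([.5500,-.1477,.1],Rtool(-21.5,b),.152)
E
```

```text
wrist_force: [0.2, 0.9, -2.9]
width: 0.645
t 5.3 tcp [ 0.5123 -0.2429  0.2129] grasp [ 0.5505 -0.1465  0.0977] z [ 0.246  0.622 -0.743] psi -21.65 F [ 0.2  0.9 -2.9] w 0.645 q [-0.75  0.35  1.71  0.68  1.44 -0.58]
offset [-0.0335  0.0005  0.0026] turn [ 0.0006  0.0446 -0.0017] rows 0.2 0.5
offset [-0.0686  0.0006  0.0063] turn [ 0.0007  0.089  -0.0017] rows 0.4 0.9
```

```bash
python3 -m inch '[{"offset":[-0.0686,0,0.006],"turn":[0,0.089,-0.002]},{"offset":[-0.0686,0,0.006],"turn":[0,0.089,-0.002]},{"offset":[-0.0686,0,0.006],"turn":[0,0.089,-0.002]}]' |tail -2;  python3 - <<'E'
from h import *
stat()
for z in (.06,.037): plan([.5500,-.1477,z],Rtool(-21.5,50),.152)
E
```

```text
wrist_force: [0.4, -0.6, -1.0]
width: 0.643
t 5.6 tcp [ 0.507  -0.2551  0.1968] grasp [ 0.55   -0.1452  0.0963] z [ 0.277  0.709 -0.648] psi -21.52 F [ 0.4 -0.6 -1. ] w 0.643 q [-0.8   0.42  1.68  0.77  1.51 -0.66]
offset [-0.1008  0.0025  0.0826] turn [-0.0014  0.0044 -0.002 ] rows 0.8 0.1
offset [-0.1592  0.0028  0.1322] turn [-0.0014  0.0044 -0.002 ] rows 1.2 0.1
```

```bash
python3 -m inch '[{"offset":[-0.05,0,0.04],"turn":[0,0,0]},{"offset":[-0.1,0.002,0.083],"turn":[0,0,0]},{"offset":[-0.14,0.002,0.115],"turn":[0,0.004,0]},{"offset":[-0.159,0.003,0.132],"turn":[0,0.004,0]},{"offset":[-0.159,0.003,0.132],"turn":[0,0.004,0]}]' |tail -2;  python3 - <<'E'
from h import *
stat()
plan([.5500,-.1477,.033],Rtool(-21.5,50),.152)
c=snap("scene","s2.png",(150,200,290,305),4)
E
```

```text
wrist_force: [0.1, 0.2, -1.7]
width: 0.648
t 6.1 tcp [ 0.5089 -0.2552  0.1369] grasp [ 0.5521 -0.1447  0.0372] z [ 0.279  0.713 -0.644] psi -21.33 F [ 0.1  0.2 -1.7] w 0.648 q [-0.8   0.53  1.67  0.78  1.45 -0.73]
offset [-0.0188 -0.0037  0.0099] turn [-0.0013  0.0007  0.0013] rows 0.1 0.0
```

View pics/s2.png

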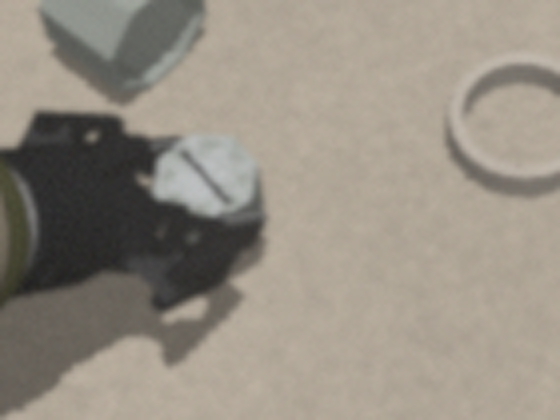

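The scene view shows the cap upright at (205,178), with its closed end and line facing up. I'll lower it gently until it touches.

```bash
for i in 1 2; do python3 -m inch '[{"offset":[-0.0051,0,0.0043],"turn":[0,0,0]},{"offset":[-0.0102,0,0.0086],"turn":[0,0,0]},{"offset":[-0.0102,0,0.0086],"turn":[0,0,0]}]' |egrep 'eef_pos|force'; done
```

```text
eef_pos: [0.5087, -0.2564, 0.1334]
wrist_force: [-0.3, 0.6, -2.8]
eef_pos: [0.5087, -0.2565, 0.1295]
wrist_force: [-1.7, -0.1, 3.9]
```

```bash
python3 -m inch '[{"offset":[0,0,0],"turn":[0,0,0]},{"offset":[0,0,0],"turn":[0,0,0]},{"offset":[0,0,0],"turn":[0,0,0]},{"offset":[0,0,0],"turn":[0,0,0]},{"offset":[0,0,0],"turn":[0,0,0]}]' -1|egrep 'wid|force'; python3 -m inch '[{"offset":[0,0,-0.08],"turn":[0,0,0]},{"offset":[0,0,-0.16],"turn":[0,0,0]},{"offset":[0,0,-0.25],"turn":[0,0,0]},{"offset":[0,0,-0.33],"turn":[0,0,0]},{"offset":[0,0,-0.33],"turn":[0,0,0]}]'|egrep 'wid|force'
python3 - <<'E'
from h import *
stat(); plan([.5500,-.1477,.17],Rtool(-21.5,20),.152); plan([.5500,-.1477,.17],Rtool(-21.5,0),.152)
c=snap("scene","s3.png",(150,200,290,305),4)
snap("wrist","w3.png")
a=cv2.imread("pics/s3.png"); b=cv2.imread("pics/w3.png")
cv2.imwrite("pics/m3.png",cv2.resize(np.hstack([cv2.resize(a,(512,384)),b]),(800,300)))
E
```

```text
wrist_force: [-0.5, -0.1, 0.3]
width: 0.994
wrist_force: [0.4, 0.0, 0.1]
width: 1.005
t 7.75 tcp [ 0.4809 -0.3296  0.1953] grasp [ 0.525  -0.2196  0.0955] z [ 0.284  0.71  -0.644] psi -21.55 F [0.4 0.  0.1] w 1.005 q [-0.91  0.5   1.58  0.72  1.59 -0.72]
offset [ 0.6059 -0.0063  0.1112] turn [ 0.0033 -0.3322  0.0016] rows 3.7 3.5
offset [ 0.7409 -0.0063  0.2241] turn [ 0.0036 -0.5544  0.001 ] rows 4.6 5.8
```

View pics/m3.png

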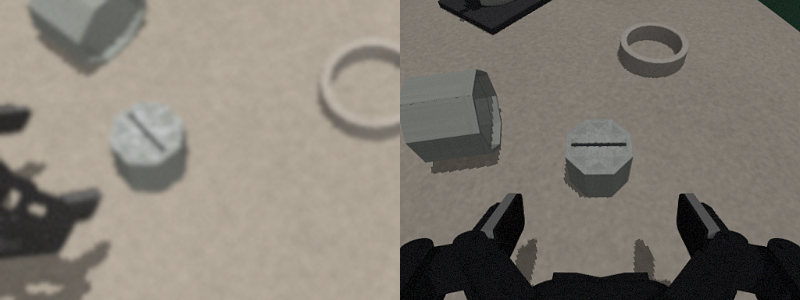

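```bash
python3 -m inch '[{"offset":[0.1,0,-0.06],"turn":[0,-0.08,0]},{"offset":[0.25,0,-0.06],"turn":[0,-0.17,0]},{"offset":[0.4,0,0],"turn":[0,-0.26,0]},{"offset":[0.52,0,0.06],"turn":[0,-0.35,0]},{"offset":[0.64,0,0.14],"turn":[0,-0.44,0]}]'|head -1
python3 - <<'E'
from h import *
plan([.5500,-.1477,.17],Rtool(-21.5,0),.155); stat()
E
```

```text
time: 8.35
offset [ 0.1206 -0.0014 -0.0169] turn [ 0.0024 -0.1128  0.001 ] rows 0.7 1.2
t 8.35 tcp [ 0.5378 -0.1802  0.3136] grasp [ 0.5483 -0.155   0.1611] z [ 0.068  0.163 -0.984] psi -21.43 F [ 0.  -0.8 -0.9] w 1.003 q [-0.47  0.1   1.69  0.18  1.36 -0.14]
```

```bash
python3 -m inch '[{"offset":[0.06,0,-0.01],"turn":[0,-0.06,0]},{"offset":[0.12,-0.001,-0.017],"turn":[0.0024,-0.1128,0.001]},{"offset":[0.12,-0.001,-0.017],"turn":[0.0024,-0.1128,0.001]},{"offset":[0.12,-0.001,-0.017],"turn":[0.0024,-0.1128,0.001]}]'|head -1
python3 - <<'E'
from h import *
stat(); c=snap("wrist","w4.png")
im=cv2.imread("pics/raw_w4.png"); u,v=proj(c,[.55,-.148,.046]).astype(int); print(u,v)
x0,y0=u-50,v-40; cv2.imwrite("pics/w4c.png",cv2.resize(im[y0:y0+80,x0:x0+100],None,fx=7,fy=7,interpolation=cv2.INTER_CUBIC)); print(x0,y0)
E
```

```text
time: 8.75
t 8.75 tcp [ 0.5496 -0.1485  0.323 ] grasp [ 0.5493 -0.1473  0.168 ] z [-0.002  0.008 -1.   ] psi -21.32 F [-0.4 -0.1 -0.1] w 1.003 q [-0.36  0.1   1.67  0.01  1.37  0.01]
258 189
208 149
```

View pics/w4c.png

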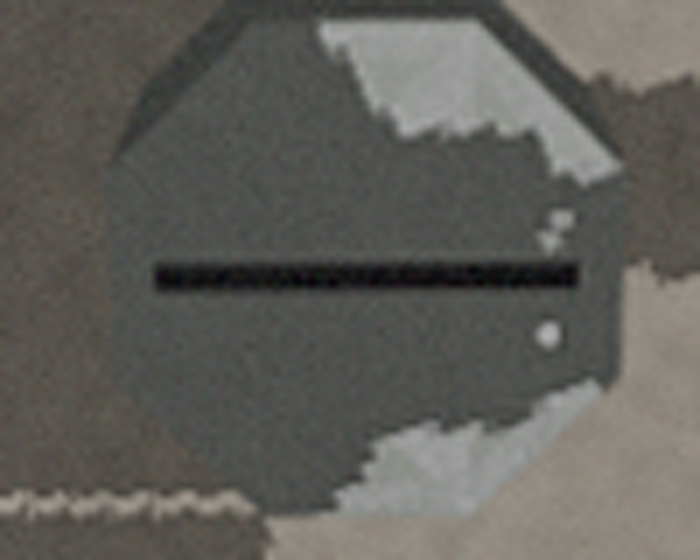

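```bash
python3 - <<'E'
from h import *
c=cam("wrist"); f=lambda u,v: atz(c,208+u/7-.4,149+v/7-.4,.046)
a,b=f(155,278),f(580,275); m=(a+b)/2; az=np.degrees(np.arctan2(*(b-a)[1::-1])); print(m,az,np.linalg.norm(b-a))
for z in (.09,.031): plan([m[0],m[1],z],Rtool(az),.155)
E
```

```text
[ 0.55131725 -0.14860874  0.046     ] -20.9196224720965 0.04629135498362573
offset [0.0033 0.0064 0.2596] turn [-0.0032 -0.0043 -0.0056] rows 1.6 0.1
offset [0.0019 0.0074 0.4563] turn [-0.0032 -0.0043 -0.0056] rows 2.7 0.1
```

```bash
python3 -m inch '[{"offset":[0.003,0.006,0.13],"turn":[-0.003,-0.004,-0.006]},{"offset":[0.003,0.006,0.26],"turn":[-0.003,-0.004,-0.006]},{"offset":[0.002,0.007,0.37],"turn":[-0.003,-0.004,-0.006]},{"offset":[0.002,0.007,0.456],"turn":[-0.003,-0.004,-0.006]},{"offset":[0.002,0.007,0.456],"turn":[-0.003,-0.004,-0.006]}]'|tail -2
python3 -m inch '[{"offset":[0,0,0],"turn":[0,0,0]}]' |tail -2
python3 - <<'E'
from h import *
stat(); plan([.5513,-.1486,.031],Rtool(-20.9),.155)
E
```

```text
wrist_force: [-0.9, 0.7, -0.4]
width: 1.002
wrist_force: [-0.3, -0.4, -0.3]
width: 0.996
t 9.4 tcp [ 0.5511 -0.1502  0.1869] grasp [ 0.551  -0.1502  0.0319] z [-0.001 -0.    -1.   ] psi -21.06 F [-0.3 -0.4 -0.3] w 0.996 q [-0.36  0.27  1.75 -0.    1.12  0.01]
offset [ 0.0051 -0.0013  0.0031] turn [-0.0002  0.0004 -0.0017] rows 0.0 0.0
```

Aligned, so I'll close. Then I'll lift and plan the carry to the pot at line azimuth 86°, which is 35° off the entry.

```bash
python3 -m inch '[{"offset":[0.005,-0.001,0],"turn":[0,0,0]},{"offset":[0.005,-0.001,0],"turn":[0,0,0]},{"offset":[0.005,-0.001,0],"turn":[0,0,0]},{"offset":[0.005,-0.001,0],"turn":[0,0,0]},{"offset":[0.005,-0.001,0],"turn":[0,0,0]}]' 1|tail -2
python3 -m inch '[{"offset":[0,0,0],"turn":[0,0,0]},{"offset":[0,0,0],"turn":[0,0,0]},{"offset":[0,0,-0.16],"turn":[0,0,0]},{"offset":[0,0,-0.32],"turn":[0,0,0]},{"offset":[0,0,-0.48],"turn":[0,0,0]}]' |tail -2
python3 - <<'E'
from h import *
stat(); plan([.45,.05,.20],Rtool(35),.155);plan([.515,.2235,.20],Rtool(86),.155)
E
```

```text
wrist_force: [-1.3, 0.0, 7.9]
width: 0.645
wrist_force: [1.0, -1.0, -2.6]
width: 0.645
t 10.4 tcp [ 0.5515 -0.1472  0.3334] grasp [ 0.5517 -0.1475  0.1784] z [ 0.001 -0.002 -1.   ] psi -20.94 F [ 1.  -1.  -2.6] w 0.645 q [-0.35  0.1   1.66 -0.    1.39  0.02]
offset [ 0.493  -0.5508 -0.0735] turn [ 6.000e-04  1.200e-03 -6.216e-01] rows 4.5 6.5
offset [ 1.1106 -0.5552 -0.0742] turn [ 0.      0.0015 -1.1882] rows 7.5 12.4
```

```bash
python3 -m inch '[{"offset":[0.08,-0.04,-0.02],"turn":[0,0,-0.095]},{"offset":[0.17,-0.09,-0.04],"turn":[0,0,-0.19]},{"offset":[0.26,-0.13,-0.06],"turn":[0,0,-0.285]},{"offset":[0.35,-0.17,-0.07],"turn":[0,0,-0.38]},{"offset":[0.44,-0.22,-0.07],"turn":[0,0,-0.475]}]' |tail -2
python3 - <<'E'
from h import *
stat(); plan([.515,.2235,.20],Rtool(86),.155)
E
```

```text
wrist_force: [-0.0, 1.0, -1.5]
width: 0.644
t 10.9 tcp [0.5375 0.0006 0.3536] grasp [5.380e-01 3.000e-04 1.986e-01] z [ 0.004 -0.002 -1.   ] psi 22.15 F [-0.   1.  -1.5] w 0.644 q [-0.09 -0.01  1.73 -0.    1.42 -0.48]
offset [ 0.7164  0.2109 -0.0064] turn [ 4.000e-04  2.800e-03 -7.094e-01] rows 4.5 7.4
```

```bash
python3 -m inch '[{"offset":[0.14,0.04,0],"turn":[0,0,-0.095]},{"offset":[0.28,0.08,0],"turn":[0,0,-0.19]},{"offset":[0.42,0.12,0],"turn":[0,0,-0.285]},{"offset":[0.5,0.15,0],"turn":[0,0,-0.38]},{"offset":[0.58,0.17,0],"turn":[0,0,-0.475]}]' |tail -2
python3 - <<'E'
from h import *
stat(); plan([.515,.2235,.20],Rtool(86),.155)
E
```

```text
wrist_force: [0.5, 0.1, -2.2]
width: 0.646
t 11.4 tcp [0.5198 0.1818 0.3525] grasp [0.5201 0.1815 0.1975] z [ 0.002 -0.001 -1.   ] psi 64.98 F [ 0.5  0.1 -2.2] w 0.646 q [ 0.24  0.03  1.69 -0.    1.42 -0.89]
offset [ 0.0731  0.1194 -0.0087] turn [-0.0005  0.0017 -0.2335] rows 0.8 2.4
```

```bash
python3 -m inch '[{"offset":[0.03,0.05,-0.008],"turn":[0,0,-0.09]},{"offset":[0.06,0.1,-0.009],"turn":[0,0,-0.18]},{"offset":[0.073,0.119,-0.009],"turn":[-0.0005,0.0017,-0.2335]},{"offset":[0.073,0.119,-0.009],"turn":[-0.0005,0.0017,-0.2335]},{"offset":[0.073,0.119,-0.009],"turn":[-0.0005,0.0017,-0.2335]}]' |tail -2
python3 - <<'E'
from h import *
stat(); plan([.515,.2235,.20],Rtool(86),.155)
c=snap("wrist","w5.png"); s=snap("scene","s5.png"); t=snap("top","t5.png")
a=cv2.imread("pics/raw_w5.png"); b=cv2.imread("pics/raw_s5.png")[75:180,190:330]
cv2.imwrite("pics/m5.png",np.hstack([cv2.resize(a,(400,300)),cv2.resize(b,(400,300),interpolation=cv2.INTER_CUBIC)]))
E
```

```text
wrist_force: [0.3, 0.2, -2.1]
width: 0.644
t 11.9 tcp [0.5157 0.2215 0.3547] grasp [0.5156 0.2214 0.1997] z [-0.001 -0.001 -1.   ] psi 85.44 F [ 0.3  0.2 -2.1] w 0.644 q [ 0.31  0.05  1.66 -0.    1.43 -1.18]
offset [ 0.0027  0.0065 -0.0009] turn [-0.0004 -0.0004 -0.0063] rows 0.0 0.1
```

View pics/m5.png

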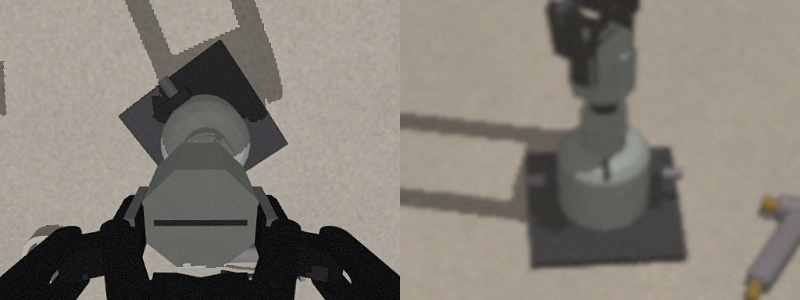

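```bash
python3 - <<'E'
from h import *
c=cam("wrist"); g=cv2.GaussianBlur(cv2.cvtColor(cv2.imread("pics/raw_w5.png"),cv2.COLOR_BGR2GRAY),(5,5),0)
p=np.array([[153.6,149.8],[281.6,51.2],[367.4,186.9]],np.float32).reshape(-1,1,2)
q=cv2.cornerSubPix(g,p,(6,6),(-1,-1),(3,50,.01)).reshape(-1,2); print(q)
P=np.array([atz(c,u,v,.012) for u,v in q]); print(P.round(4)); print("ctr",((P[0]+P[2])/2).round(4),np.linalg.norm(P[0]-P[1]),np.linalg.norm(P[1]-P[2]))
for i,j in ((0,1),(1,2)): d=P[j]-P[i]; print(np.degrees(np.arctan2(d[1],d[0])))
# same with initial top picture
T=cam("top"); g=cv2.GaussianBlur(cv2.cvtColor(cv2.imread("pics/raw_t1.png"),cv2.COLOR_BGR2GRAY),(3,3),0)
p=(np.array([(187,327),(254,288),(293,353),(226,393)],np.float32)/1.5).reshape(-1,1,2)
q=cv2.cornerSubPix(g,p,(4,4),(-1,-1),(3,50,.01)).reshape(-1,2); print(q)
P=np.array([atz(T,u,v,.012) for u,v in q]); print("top ctr",P.mean(0),[np.linalg.norm(P[i]-P[i-1]).round(4) for i in range(4)])
for i,j in ((0,1),(1,2),(3,2),(0,3)): d=P[j]-P[i]; print(np.degrees(np.arctan2(d[1],d[0])))
E
```

```text
[[150.78874 148.28102]
 [279.1391   46.92664]
 [368.53717 183.75238]]
[[0.4873 0.123  0.012 ]
 [0.4084 0.2486 0.012 ]
 [0.5385 0.3273 0.012 ]]
ctr [0.5129 0.2252 0.012 ] 0.14836458229815505 0.15203598138311666
122.13275074704993
31.17572712227516
[[123.0113  217.23999]
 [169.09973 189.89003]
 [195.59837 235.65646]
 [149.38614 263.25024]]
top ctr [0.51262128 0.22489408 0.012     ] [np.float64(0.1497), np.float64(0.1504), np.float64(0.15), np.float64(0.1487)]
-58.724819366812135
-149.13740173788773
-58.83927038459358
-148.51217321687068
```

```bash
cat >> h.py <<'E'
def capline(c,raw,ztop,box):
    x0,y0,x1,y1=box; g=cv2.cvtColor(cv2.imread("pics/raw_"+raw),cv2.COLOR_BGR2GRAY)[y0:y1,x0:x1]
    m=(g<45).astype(np.uint8); n,l,s,ce=cv2.connectedComponentsWithStats(m); i=1+np.argmax(s[1:,4]); ys,xs=np.where(l==i)
    (cx,cy),(w,h),a=cv2.minAreaRect(np.c_[xs,ys].astype(np.float32)); vx,vy,_,_=cv2.fitLine(np.c_[xs,ys].astype(np.float32),2,0,.01,.01).ravel()
    cx+=x0;cy+=y0; P=atz(c,cx,cy,ztop); d=atz(c,cx+15*vx,cy+15*vy,ztop)-atz(c,cx-15*vx,cy-15*vy,ztop)
    print("line px",cx,cy,w,h,"world",P.round(4),"az",np.degrees(np.arctan2(d[1],d[0])).round(2)); return P
E
python3 - <<'E'
from h import *
c=cam("wrist"); P=capline(c,"w5.png",.2138,(190,265,325,300))
st=env.observe(); print("rel to tcp",q2R(st["orientation"]).T@(P-np.array(st["eef_pos"])))
g=np.array([.5128,.2250,.1997])-(P-np.array(st["eef_pos"]))*[1,1,0]
for z in (.155,.146,.138): plan([g[0],g[1],z],Rtool(85.7),.155)
E
```

```text
line px 256.5 285.0 119.0 6.0 world [0.513  0.2203 0.2138] az 85.65
rel to tcp [ 0.00267217 -0.00083545  0.14079763]
offset [0.0017 0.0156 0.1486] turn [-0.0004 -0.0005 -0.003 ] rows 0.9 0.0
offset [0.0017 0.0156 0.1786] turn [-0.0004 -0.0005 -0.003 ] rows 1.1 0.0
offset [0.0017 0.0156 0.2053] turn [-0.0004 -0.0005 -0.003 ] rows 1.2 0.0
```

```bash
python3 -m inch '[{"offset":[0.002,0.016,0.04],"turn":[0,0,-0.003]},{"offset":[0.002,0.016,0.08],"turn":[0,0,-0.003]},{"offset":[0.002,0.016,0.08],"turn":[0,0,-0.003]},{"offset":[0.002,0.016,0.08],"turn":[0,0,-0.003]}]' |egrep 'pos|force'
python3 -m inch '[{"offset":[0,0,0.012],"turn":[0,0,0]},{"offset":[0,0,0.024],"turn":[0,0,0]},{"offset":[0,0,0.036],"turn":[0,0,0]},{"offset":[0,0,0.036],"turn":[0,0,0]}]' |egrep 'pos|force'
python3 -m inch '[{"offset":[0,0,0.01],"turn":[0,0,0]},{"offset":[0,0,0.02],"turn":[0,0,0]},{"offset":[0,0,0.03],"turn":[0,0,0]},{"offset":[0,0,0.03],"turn":[0,0,0]}]' |egrep 'pos|force'
python3 - <<'E'
from h import *
stat()
E
```

```text
eef_pos: [0.5151, 0.2262, 0.3292]
wrist_force: [0.0, -0.4, -1.9]
eef_pos: [0.5153, 0.2263, 0.319]
wrist_force: [0.1, 0.2, -2.3]
eef_pos: [0.5153, 0.2263, 0.31]
wrist_force: [-0.2, 0.8, -2.4]
t 13.25 tcp [0.5153 0.2263 0.31  ] grasp [0.5149 0.2262 0.155 ] z [-0.002 -0.001 -1.   ] psi 85.83 F [-0.2  0.8 -2.4] w 0.645 q [ 0.32  0.1   1.7  -0.    1.35 -1.18]
```

```bash
python3 -m inch '[{"offset":[0,0,0.01],"turn":[0,0,0]},{"offset":[0,0,0.02],"turn":[0,0,0]},{"offset":[0,0,0.03],"turn":[0,0,0]},{"offset":[0,0,0.03],"turn":[0,0,0]}]' |egrep 'pos|force'
for i in 1 2 ; do python3 -m inch '[{"offset":[0,0,0.005],"turn":[0,0,0]},{"offset":[0,0,0.005],"turn":[0,0,0]}]' |egrep 'pos|force'; done
```

```text
eef_pos: [0.5153, 0.2263, 0.301]
wrist_force: [-0.1, -0.0, -2.0]
eef_pos: [0.5156, 0.2264, 0.3006]
wrist_force: [-1.8, 0.8, 0.5]
eef_pos: [0.5158, 0.2265, 0.3002]
wrist_force: [-3.8, -1.6, 9.0]
```

```bash
python3 -m inch '[{"offset":[0,0,-0.003],"turn":[0,0,0]},{"offset":[0,0,-0.003],"turn":[0,0,0]},{"offset":[0,0,-0.003],"turn":[0,0,0]},{"offset":[0,0,-0.003],"turn":[0,0,0]}]' -0.42|egrep 'pos|force|wid'
python3 - <<'E'
from h import *
c=snap("wrist","w6.png"); s=snap("scene","s6.png")
print(cam("wrist")[2])
for z in (.1565,.1535): capline(c,"w6.png",z,(190,265,325,300))
a=cv2.imread("pics/raw_w6.png"); b=cv2.imread("pics/raw_s6.png")[75:180,190:330]
cv2.imwrite("pics/m6.png",np.hstack([cv2.resize(a,(400,300)),cv2.resize(b,(400,300),interpolation=cv2.INTER_CUBIC)]))
E
```

```text
eef_pos: [0.5154, 0.2264, 0.2994]
wrist_force: [-0.3, 0.6, -0.1]
width: 0.707
[0.44206966 0.23072054 0.26979988]
line px 258.0311279296875 294.0876274108887 5.783202171325684 118.03614044189453 world [0.518  0.2259 0.1565] az 87.02
line px 258.0311279296875 294.0876274108887 5.783202171325684 118.03614044189453 world [0.52   0.2257 0.1535] az 87.02
```

View pics/m6.png

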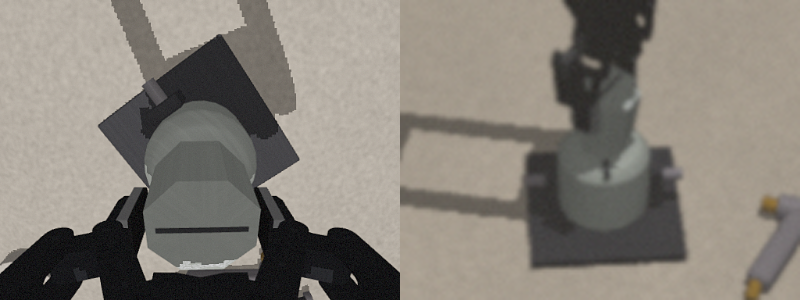

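```bash
python3 - <<'E'
from h import *
stat(); plan([.5133,.2258,.1444],Rtool(85.8),.155); plan([.5133,.2258,.1425],Rtool(119),.155)
E
```

```text
t 14.55 tcp [0.5154 0.2264 0.2994] grasp [0.5153 0.2263 0.1444] z [-0.001 -0.    -1.   ] psi 85.83 F [-0.4  0.4 -0.2] w 0.715 q [ 0.32  0.11  1.71 -0.    1.33 -1.18]
offset [ 0.007  -0.0025  0.0002] turn [-0.0004 -0.0007  0.0004] rows 0.0 0.0
offset [ 0.007  -0.0025  0.0065] turn [-1.000e-04 -8.000e-04 -3.685e-01] rows 0.1 3.9
```

```bash
python3 -m inch '[{"offset":[0.007,-0.002,0.006],"turn":[0,0,0]},{"offset":[0.007,-0.002,0.006],"turn":[0,0,0]},{"offset":[0.007,-0.002,0.006],"turn":[0,0,0]}]' -0.36|egrep 'pos|force|wid'
python3 -m inch '[{"offset":[0,0,0],"turn":[0,0,-0.045]},{"offset":[0,0,0],"turn":[0,0,-0.09]},{"offset":[0,0,0],"turn":[0,0,-0.135]},{"offset":[0,0,0],"turn":[0,0,-0.18]},{"offset":[0,0,0],"turn":[0,0,-0.18]}]'|egrep 'pos|force|wid'
python3 - <<'E'
from h import *
stat();c=snap("wrist","w7.png"); capline(c,"w7.png",.1565,(190,260,325,320))
E
```

```text
eef_pos: [0.5132, 0.226, 0.2976]
wrist_force: [0.4, 0.6, -0.6]
width: 0.678
eef_pos: [0.5133, 0.2259, 0.2977]
wrist_force: [-0.4, 0.8, -0.1]
width: 0.678
t 15.35 tcp [0.5133 0.2259 0.2977] grasp [0.5131 0.2258 0.1427] z [-0.001 -0.001 -1.   ] psi 102.09 F [-0.4  0.8 -0.1] w 0.678 q [ 0.32  0.1   1.72 -0.    1.32 -1.46]
line px 255.8828353881836 291.82789611816406 120.6781997680664 6.416247844696045 world [0.5137 0.2249 0.1565] az 96.13
```

```bash
python3 -m inch '[{"offset":[0,0,0],"turn":[0,0,-0.045]},{"offset":[0,0,0],"turn":[0,0,-0.09]},{"offset":[0,0,0],"turn":[0,0,-0.135]},{"offset":[0,0,0],"turn":[0,0,-0.18]},{"offset":[0,0,0],"turn":[0,0,-0.21]}]'|egrep 'pos|force|wid'
python3 - <<'E'
from h import *
stat();c=snap("wrist","w8.png"); capline(c,"w8.png",.1565,(190,260,325,330)); capline(c,"w8.png",.1455,(190,260,325,330))
E
```

```text
eef_pos: [0.5132, 0.2259, 0.2976]
wrist_force: [0.1, 0.4, 0.3]
width: 0.676
t 15.9 tcp [0.5132 0.2259 0.2976] grasp [0.513  0.2258 0.1426] z [-0.001 -0.001 -1.   ] psi 120.96 F [0.1 0.4 0.3] w 0.676 q [ 0.32  0.1   1.72 -0.    1.32 -1.79]
line px 256.50662994384766 288.9004440307617 119.5346450805664 5.587596416473389 world [0.5123 0.2246 0.1565] az 116.18
line px 256.50662994384766 288.9004440307617 119.5346450805664 5.587596416473389 world [0.5184 0.2283 0.1455] az 116.18
```

```bash
python3 -m inch '[{"offset":[0,0,0],"turn":[0,0,-0.025]},{"offset":[0,0,0],"turn":[0,0,-0.05]},{"offset":[0,0,0],"turn":[0,0,-0.05]},{"offset":[0,0,0],"turn":[0,0,-0.05]}]'|egrep 'pos|force|wid'
python3 -m inch '[{"offset":[0,0,0],"turn":[0,0,0]},{"offset":[0,0,0],"turn":[0,0,0]}]' -0.45|egrep 'force|wid'
python3 - <<'E'
from h import *
stat();c=snap("wrist","w9.png"); capline(c,"w9.png",.1565,(190,260,325,330)); capline(c,"w9.png",.1455,(190,260,325,330))
E
```

```text
eef_pos: [0.5134, 0.2259, 0.2978]
wrist_force: [1.1, -0.2, -0.2]
width: 0.679
wrist_force: [-0.6, 0.2, -0.1]
width: 0.725
t 16.55 tcp [0.5133 0.226  0.2978] grasp [0.5132 0.2259 0.1428] z [-0.001 -0.    -1.   ] psi 125.37 F [-0.6  0.2 -0.1] w 0.725 q [ 0.32  0.1   1.72 -0.    1.32 -1.86]
line px 255.46261596679688 275.3951120376587 111.82511138916016 6.646007537841797 world [0.5081 0.221  0.1565] az 119.34
line px 255.46261596679688 275.3951120376587 111.82511138916016 6.646007537841797 world [0.5134 0.2248 0.1455] az 119.34
```

Line length fell from 119.5 to 111.8 px, and the position fits the pot axis at the lower height, so the cap has dropped in at about 2° from the entry. I'll lower the jaws and turn forward, holding loosely.

```bash
python3 -m inch '[{"offset":[0,0,0.015],"turn":[0,0,0.04]},{"offset":[0,0,0.03],"turn":[0,0,0.06]},{"offset":[0,0,0.043],"turn":[0,0,0.06]},{"offset":[0,0,0.043],"turn":[0,0,0.06]}]' |egrep 'pos|force|wid'
python3 -m inch '[{"offset":[0,0,0],"turn":[0,0,0]},{"offset":[0,0,0],"turn":[0,0,0.06]},{"offset":[0,0,0],"turn":[0,0,0.12]},{"offset":[0,0,0],"turn":[0,0,0.18]},{"offset":[0,0,0],"turn":[0,0,0.24]}]' -0.36|egrep 'pos|force|wid'
python3 -m inch '[{"offset":[0,0,0],"turn":[0,0,0.06]},{"offset":[0,0,0],"turn":[0,0,0.12]},{"offset":[0,0,0],"turn":[0,0,0.18]},{"offset":[0,0,0],"turn":[0,0,0.24]},{"offset":[0,0,0],"turn":[0,0,0.3]}]'|egrep 'pos|force|wid'
python3 - <<'E'
from h import *
stat();c=snap("wrist","w10.png"); capline(c,"w10.png",.143,(190,240,325,330))
E
```

```text
eef_pos: [0.513, 0.2259, 0.2842]
wrist_force: [0.5, 0.4, 0.7]
width: 0.72
eef_pos: [0.5134, 0.226, 0.2853]
wrist_force: [-1.4, 0.5, 0.5]
width: 0.681
eef_pos: [0.5133, 0.226, 0.2851]
wrist_force: [0.2, 0.2, -0.0]
width: 0.675
t 18.0 tcp [0.5133 0.226  0.2851] grasp [0.5132 0.2259 0.1301] z [-0.001 -0.    -1.   ] psi 71.24 F [ 0.2  0.2 -0. ] w 0.675 q [ 0.32  0.11  1.73 -0.    1.3  -0.92]
line px 256.5470733642578 292.0553283691406 6.3501176834106445 121.32780456542969 world [0.5144 0.2247 0.143 ] az 76.96
```

Forward angle is 44° with no force building up. I'll keep turning.

```bash
for i in 1 2; do python3 -m inch '[{"offset":[0,0,0],"turn":[0,0,0.06]},{"offset":[0,0,0],"turn":[0,0,0.12]},{"offset":[0,0,0],"turn":[0,0,0.18]},{"offset":[0,0,0],"turn":[0,0,0.24]},{"offset":[0,0,0],"turn":[0,0,0.3]}]'|egrep 'force|wid'; done
python3 -m inch '[{"offset":[0,0,0],"turn":[0,0,0.06]},{"offset":[0,0,0],"turn":[0,0,0.12]},{"offset":[0,0,0],"turn":[0,0,0.18]},{"offset":[0,0,0],"turn":[0,0,0.23]},{"offset":[0,0,0],"turn":[0,0,0.23]}]'|egrep 'force|wid'
python3 - <<'E'
from h import *
stat();c=snap("wrist","w11.png"); capline(c,"w11.png",.1405,(190,240,325,330))
E
```

```text
wrist_force: [-0.4, -0.3, -1.7]
width: 0.678
wrist_force: [0.4, -0.6, -0.5]
width: 0.68
wrist_force: [-0.7, 0.4, -0.1]
width: 0.675
t 19.55 tcp [0.5134 0.226  0.2851] grasp [0.5133 0.2259 0.1301] z [-0.001 -0.    -1.   ] psi -3.23 F [-0.7  0.4 -0.1] w 0.675 q [ 0.32  0.11  1.73 -0.    1.3   0.38]
line px 256.6185760498047 285.3339080810547 6.4412689208984375 117.42588806152344 world [0.5133 0.2251 0.1405] az 2.62
```

```bash
python3 -m inch '[{"offset":[0,0,0],"turn":[0,0,0.04]},{"offset":[0,0,0],"turn":[0,0,0.08]},{"offset":[0,0,0],"turn":[0,0,0.11]},{"offset":[0,0,0],"turn":[0,0,0.11]}]'|egrep 'force|wid'
python3 - <<'E'
from h import *
stat();print(env.observe()["ft_torque"]);c=snap("wrist","w12.png"); capline(c,"w12.png",.1405,(190,240,325,330))
E
```

```text
wrist_force: [0.1, -0.4, -0.4]
width: 0.677
t 20.0 tcp [0.5134 0.226  0.2851] grasp [0.5133 0.2259 0.1301] z [-0.001 -0.    -1.   ] psi -13.03 F [ 0.1 -0.4 -0.4] w 0.677 q [ 0.32  0.11  1.73 -0.    1.3   0.55]
[-0.02166376 -0.01529523 -0.03774682]
line px 256.56880950927734 285.27064514160156 6.4386725425720215 117.6925277709961 world [0.5134 0.2251 0.1405] az -7.16
```

```bash
python3 -m inch '[{"offset":[0,0,0],"turn":[0,0,0.02]},{"offset":[0,0,0],"turn":[0,0,0.03]},{"offset":[0,0,0],"turn":[0,0,0.03]}]'|egrep 'force|wid'
python3 - <<'E'
from h import *
print(env.observe()["ft_torque"]);c=snap("wrist","w13.png"); capline(c,"w13.png",.1405,(190,240,325,330))
E
python3 -m inch '[{"offset":[0,0,0],"turn":[0,0,-0.03]},{"offset":[0,0,0],"turn":[0,0,-0.06]},{"offset":[0,0,0],"turn":[0,0,-0.06]},{"offset":[0,0,0],"turn":[0,0,-0.06]},{"offset":[0,0,0],"turn":[0,0,-0.06]}]' -1|egrep 'force|wid'
python3 -m inch '[{"offset":[0,0,0],"turn":[0,0,0]},{"offset":[0,0,-0.08],"turn":[0,0,0]},{"offset":[0,0,-0.18],"turn":[0,0,0]},{"offset":[0,0,-0.3],"turn":[0,0,0]},{"offset":[0,0,-0.3],"turn":[0,0,0]}]'|egrep 'force|wid'
python3 - <<'E'
from h import *
stat();c=snap("wrist","w14.png"); s=snap("scene","s14.png")
a=cv2.imread("pics/raw_w14.png"); b=cv2.imread("pics/raw_s14.png")[75:180,190:330]
cv2.imwrite("pics/m14.png",np.hstack([cv2.resize(a,(400,300)),cv2.resize(b,(400,300),interpolation=cv2.INTER_CUBIC)]))
S=s
E
```

```text
wrist_force: [-0.4, -0.8, 0.9]
width: 0.676
[-0.08783043  0.01950606  0.09303856]
line px 256.63861083984375 285.8861389160156 6.4677414894104 117.5138931274414 world [0.5132 0.2248 0.1405] az -9.25
wrist_force: [-1.1, -0.8, -0.8]
width: 0.998
wrist_force: [0.1, -0.0, 0.1]
width: 0.999
t 21.4 tcp [0.5149 0.2265 0.3813] grasp [0.5161 0.2269 0.2263] z [ 0.008  0.003 -1.   ] psi -10.48 F [ 0.1 -0.   0.1] w 0.999 q [ 0.32  0.04  1.63 -0.    1.47  0.51]
```

View pics/m14.png

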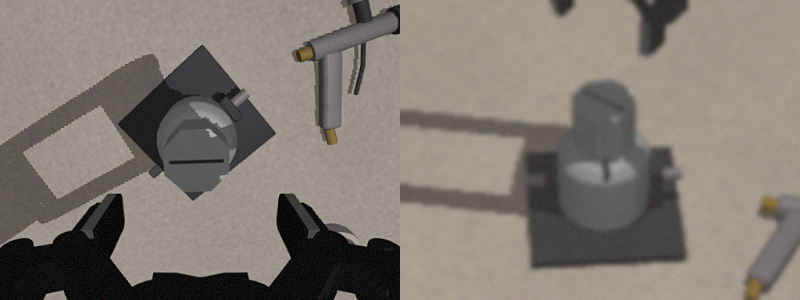

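The cap sits level and low on the pot, the gripper is clear, and the line is at the stop angle. I'll do a quick height check by intersecting the two views, then hand in.

```bash
python3 - <<'E'
from h import *
S=cam("scene"); W=cam("wrist"); capline(W,"w14.png",.1405,(195,185,310,225))
for z in (.1405,.1455,.157): print(z,proj(S,[.513,.225,z]).round(1))
print("seen",190+204*.35,75+98*.35); stat()
env.close_job()
E
```

```text
line px 200.15767288208008 202.14081001281738 35.76768493652344 10.964376449584961 world [0.479  0.2352 0.1405] az -83.54
0.1405 [259.4 109.1]
0.1455 [259.4 107.7]
0.157 [259.4 104.2]
seen 261.4 109.3
t 21.5 tcp [0.5138 0.2261 0.3762] grasp [0.514  0.2262 0.2212] z [ 0.002  0.    -1.   ] psi -10.48 F [-0.1 -0.1 -0.8] w 0.999 q [ 0.32  0.04  1.64 -0.    1.46  0.51]
the job is handed in; nothing more can be done
```

The paint pot is closed and I handed the job in at 21.5 s of the 72 s allowed. The handover gives no verdict, so the results below are from my own checks.

**What I did**
- I stood the small cap mouth-down on the bench, let go and backed off.
- I took it again from above and set it on the thread about 34–35° off the entry, then let go.
- Holding it loosely, I turned it back until it dropped in about 2° from the entry. I then turned it forward to the stop, opened the jaws and withdrew.

**Last checks**
- **Angle:** the line stood at about 130.5° just before release, which is the expected stop. The torque at the stop was small.
- **Position:** the cap was centred within about 1 mm of my measured pot axis.
- **Height:** the top appears in the scene picture at row 109.3, against 109.1 predicted for fully home.
- **Force:** about 9 N was the most I read while the cap was at the pot.
- **Bystanders:** all moves stayed clear of the tape, gun and tin. I did not measure their positions again at the end.

**What failed or disagreed**
- The final automatic line detection from the wrist picture locked onto something other than the line. I ignored it and relied on the reading before release and the scene picture.
- The scene picture was 2 px off sideways, about what the camera calibration allows.
- Right after I set the cap on the thread, its top looked about 5 mm off-centre. I took that as a rock of about 6° on its lugs, inside the 0.15 rad allowed, and it was centred again once I began turning back.

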